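Drive the stuck shipping-lock pin out of a counter scale

TASK

The shop scale is still locked by its shipping pin, which is stuck in the brass bracket on the scale's side. Take the orange drift punch from its blue stand, feel for the hole in the top of the bracket, and push the pin steadily down with the punch until it is fully out against its stop, never pressing on the scale with more than 25 N; then put the punch back upright in its stand and let go. Touch the scale with nothing but the punch and leave the other things where they are.

Things in the scene. Friction and masses are not known exactly. Their poses are not given: they have to be found in the camera images.
- scale: Steel counter scale, 280 (x) x 240 (y) x 111 mm tall, fixed. Origin: centre of its underside on the counter; z up. On its +y side a grey post (64 mm along x, y 115 to 145 mm, top at z 110 mm) holds a brass bracket: upper leaf 56 (x) x 50 (y) x 12 mm, flat top at z 110 mm; lower leaf at z 58 to 70 mm. It is bolted on through slots, not quite at its drawn place; it springs down 1 mm per 12 N.
- lock (a point): Drawn place of the mouth of the vertical 10.5 mm through hole (1 mm chamfer) in the middle of the upper leaf: 172 mm from the scale's origin along its +y, 110 mm up, level with the leaf's top. The real hole is off by up to 6 mm along the scale's x and, separately, up to 6 mm along its y (height is true): feel or look for it.
- pin (a joint): How far the pin is driven down, m: starts at 0 to 0.006; hard stop at 0.022 (fully out). Steel pin 14 mm thick, upright under the hole, seen between the leaves, red end below the lower leaf; at 0 its top is 14 mm below the upper leaf's top. Stays where left. Needs about 9 N of steady push, slightly more when faster; force rises steeply at the stop.
- punch: Drift punch, upright in its stand: steel shank 8 mm thick, 50 mm long, flat tip; then a round orange handle 20 mm thick, 80 mm long (4 mm steel button on top); about 160 g. Origin: centre of the tip; z points from tip to handle. The handle's middle is 90 mm from the origin. In the stand the tip hangs 10 mm above the counter, the shoulder under the handle resting on the stand's top.
- stand: Blue block 70 x 70 x 60 mm, fixed to the counter, with one vertical through hole of 12 mm diameter (1 mm chamfer) in its middle. Origin: centre of its underside.
- socket (a point): Centre of the mouth of the stand's hole, at the stand's top, 60 mm above the counter.
- cup: White plastic cup, 72 mm wide, 85 mm tall; bystander. Origin: centre of its underside.
- weight: Brass test weight, 44 mm wide, 64 mm tall; bystander. Origin: centre of its underside.
- jar: Amber jar, 56 mm wide, 70 mm tall; bystander. Origin: centre of its underside.
- pump: Clear pump bottle, 68 mm wide, 203 mm tall; bystander. Origin: centre of its underside.
- screwdriver: Grey screwdriver lying on the counter; bystander.
- cards: Stack of white cards, 90 x 60 x 22 mm; bystander. Origin: centre of its underside.

How it is judged (in metres and radians):
On the way, in this order (a step that is already met when the one before it is completed fails the run):
1. the punch is lifted clear of its stand (height (world z) of punch above 0.075 m), for 0.1 s.
2. the punch, through the bracket's hole, has driven the pin out to its stop (value of joint pin above 0.0195 m and z of punch in the frame of scale below 0.082 m and horizontal distance between punch and lock below 0.014 m), for 0.05 s.
At the end, for the whole second after the job is handed in: The pin is out to its stop (joint above 0.0195 m of 0.022) and the punch is back in its stand: tip within 6 mm of the hole's axis and less than 14 mm above the counter, upright within 0.08 rad, at rest and released (value of joint pin above 0.0195 m and horizontal distance between punch and socket below 0.006 m and height (world z) of punch below 0.014 m and angle between punch's own z axis and vertical below 0.08 rad and linear speed of punch below 0.01 m/s and contact force between the fingers and punch below 0.1 N); the robot touches nothing.
It fails at once if the punch presses on the scale, its bracket or its pin with more than 25 N (contact force between punch and scale above 25 N).
It fails at once if the gripper or arm touches the scale (contact force between any of the fingers, the arm and scale above 2 N).
It fails at once if a bystander is moved by more than 30 mm (distance of any of cup, weight, jar, pump, screwdriver, cards from where it was at the start of the episode above 0.03 m).
It also fails if it takes over 72 s, if anything falls off the work surface, if the arm or the gripper's body presses on something with over 40 N, if the wrist force passes 120 N, or if a joint passes its speed limit or range.

ROBOT

A 6-joint arm with a two-finger parallel gripper is mounted at the origin on the work surface. World frame = base frame: x ahead of the robot, y to its left, z up, the work surface at z = 0. Lengths are in mm, angles in rad, forces in N, time in s.
With the tool pointing down it reaches from about 300 to 875 mm from the base axis. Payload 6.4 kg.
Tool frame: the origin (TCP) lies between the finger pads; the fingertips stand 19 mm ahead of it and the grasp point (between the pads) is the TCP (nose_length is the distance from the TCP to the fingertips, in mm); z points along the fingers, y is the direction in which the jaws open and shut (so a half turn about z gives the same grasp; the last joint's range is limited). The gripper opens to 88 mm and grips with 3 to 60 N. Pads are 18 mm wide; open, the fingers measure 123 mm over their backs; the gripper's body (75 mm by 187 mm) begins 45 mm behind the grasp point.
Start: joints at [1.115, 0.181, 1.607, -0, 1.354, -0.206], TCP at [142.133, 557.171, 257.714] pointing down, gripper open.
Joint ranges: [-2.99, 2.99], [-0.89, 2.07], [0.3, 2.58], [-1.14, 4.28], [0, 2.63], [-3.12, 3.12]. Speed limits (rad/s): [2.57, 2.57, 3.01, 3.14, 3.14, 3.14].

INTERFACE

Orientations are given as a unit quaternion [x, y, z, w].
In Python, from station import * gives the robot as it stands.
- The arm moves only by the tool servo_tool, never from a script. Its argument "rows" is a list of rows, each a list of 6 numbers: the shift along the tool's x, y, z in m, then the turn, a rotation vector about the tool's x, y, z in rad. In form: [[tx, ty, tz, wx, wy, wz], ...]. A call has 1 to 20 rows; each row shifts and turns the commanded pose from where the row before left it, along the tool's axes as they then stand; what a row does not reach is not made up. A row lasts 1/12 s, in which the tool goes at most 41.7 mm and 7.16 degrees, less where a joint would pass 70% of its speed; a pose out of reach is approached as far as the arm can. A call is refused whole if a number of a shift passes 0.0417 or a number of a turn 0.125, either way. A call with a gripper value outside its range is refused whole. "jaw" is the closure, from -1 (fully open) to 1 (shut), set as the call begins (left out, the last holds). The fingers move at their own pace and stop on an object; the grip force is fixed at half the most. Time passes only in rows, so rows that do not move let the fingers close. It gives the time, the measured TCP pose, the force and the opening at its end, in the units of the state.
- state(): the state, without advancing time (a new reading comes with each control period).
- read_camera(name): name is "scene" or "top" or "wrist"; returns the picture (400x640x3 uint8, blue, green, red); there is no depth.
- camera_model(name): a dict with "camera_matrix" (3x3 intrinsics, pixels), "T" (4x4, takes a point from camera to world coordinates); the wrist camera has in their place "mount" (4x4, takes a point from camera to tool coordinates, whose origin is the TCP and whose axes are the flange's). Camera axes: x right, y down, z forward; pixel columns grow to the right and rows downward; lengths in mm; the calibration is good to about 2 mm. A picture is of the moment at which its call begins: read the wrist's pose just before it. camera_model takes no time and is no camera call.
- sign_off(): hands the job in, once; it reports no verdict.
Trained networks look in the newest picture that a camera, given by its name, has taken for a name from the list of things; names that differ only in an ending like _2 or _b are one class to them, and where a whole thing is asked for, a point or a joint stands for the part that bears it (a point fixed in the world has none). Each returns a list of dicts, best first, with "confidence" (0 to 1); they miss things now and then, are a little off and sometimes report something else, mostly with a low value. They report only what shows in the picture. A call takes as long as a camera call.
- boxes_of(camera, thing): "bbox" ([left, top, right, bottom] in pixels, round what is visible of it).
- silhouettes(camera, thing): "mask" (400x640 bool, what is visible of it) and "bbox" ([left, top, right, bottom] in pixels, round what is visible of it).
- spot_point(camera, thing): "xy" ([column, row] in pixels: a listed point, or the origin of a listed thing).
The state is a dict: "time_s": time; "q": joint angles; "joint_vel": joint speeds; "joint_efforts": joint torques, N m; "tcp_pos": TCP position; "ee_rot": TCP orientation; "force": force on the tool from outside, world axes, zero at the start; "moment": the same for the moment, N m; "finger_gap": opening from 0.0 (shut) to 1.0 (fully open).
Only numpy, scipy, OpenCV 4.12 (cv2) and the standard library are available. Lean on these libraries where they do the work, as an engineer would, in place of code of your own. Each camera call takes 0.05 s, during which the arm holds its last target.

## Working session

There is one attempt and no reset: what is moved stays moved. The work goes in short steps, Python scripts to look and compute and a tool call to move; the robot and the scene stay as the last step left them, time stands still between calls to the robot, and variables do not carry over. Pictures are saved under pics/ and viewed, and the job is handed in when it is done.

Besides the shell and the picture viewer there is one more tool, called in YAML: its name, and indented under it one key for each argument. servo_tool: Moves the arm, as the interface text tells. Its arguments: {"type":"object","properties":{"rows":{"type":"array","items":{"type":"array","items":{"type":"number"}}},"jaw":{"type":"number"}},"required":["rows"]}

```bash
ls; mkdir -p pics; cat > h.py <<'E'
from station import *
import numpy as np, cv2
from scipy.spatial.transform import Rotation as R
def cam(name):
    m=camera_model(name); K=np.array(m["camera_matrix"])
    if name=="wrist":
        s=state(); T=np.eye(4); T[:3,:3]=R.from_quat(s["ee_rot"]).as_matrix(); T[:3,3]=s["tcp_pos"]
        return K,T@np.array(m["mount"])
    return K,np.array(m["T"])
def onz(K,T,uv,z):
    d=T[:3,:3]@np.linalg.inv(K)@np.array([uv[0],uv[1],1.0]); o=T[:3,3]
    return o+d*(z-o[2])/d[2]
def proj(K,T,p):
    q=np.linalg.inv(T)@np.append(p,1); q=K@q[:3]; return q[:2]/q[2]
E
python3 - <<'E'
from h import *
s=state(); print(s)
for n in ["scene","top","wrist"]:
    K,T=cam(n); im=read_camera(n); cv2.imwrite(f"pics/{n}0.png",im)
    print(n,K.tolist(),T.round(3).tolist())
    for t in ["scale","lock","punch","stand","socket"]:
        r=spot_point(n,t)[:1]; 
        if r: print(t,r[0])
E
```

```text
pics
{'time_s': 0.0, 'q': array([ 1.11468148e+00,  1.81498786e-01,  1.60798369e+00, -5.22947394e-06,
        1.35380920e+00, -2.06309316e-01]), 'joint_vel': array([-0.00207203, -0.00032962,  0.00083487, -0.00092878, -0.00141054,
       -0.00110718]), 'joint_efforts': array([ 2.35424359e-04, -4.33862722e+01, -3.41849148e+01,  7.02360109e-02,
        3.84973024e-02, -1.12909563e-04]), 'tcp_pos': array([141.91536247, 556.6998304 , 256.84562569]), 'ee_rot': array([ 1.24577653e-01,  9.92209497e-01, -8.04173365e-04, -2.73839237e-04]), 'force': array([0.83574464, 0.19253342, 0.96028586]), 'moment': array([ 0.00998917, -0.002438  , -0.01808872]), 'finger_gap': 1.0019396831092295}
scene [[393.5143680650389, 0.0, 324.615690860314], [0.0, 393.5143680650389, 202.80524525500195], [0.0, 0.0, 1.0]] [[-0.883, 0.328, -0.336, 923.63], [0.47, 0.642, -0.606, 708.258], [0.017, -0.693, -0.721, 875.352], [0.0, 0.0, 0.0, 1.0]]
scale {'xy': [284.5, 196.1], 'confidence': 0.92}
punch {'xy': [385.9, 278.4], 'confidence': 0.75}
stand {'xy': [385.9, 281.8], 'confidence': 0.88}
socket {'xy': [385.3, 265.5], 'confidence': 0.97}
top [[428.51221428418864, 0.0, 321.76139656716185], [0.0, 428.51221428418864, 199.2172499835679], [0.0, 0.0, 1.0]] [[0.027, -0.987, 0.16, 335.417], [-1.0, -0.027, 0.005, 19.988], [-0.0, -0.16, -0.987, 1369.694], [0.0, 0.0, 0.0, 1.0]]
scale {'xy': [360.1, 185.3], 'confidence': 0.77}
lock {'xy': [306.8, 162.0], 'confidence': 0.96}
punch {'xy': [234.2, 211.3], 'confidence': 0.62}
stand {'xy': [236.5, 215.8], 'confidence': 0.69}
socket {'xy': [237.0, 210.1], 'confidence': 0.61}
wrist [[357.7053583014023, 0.0, 321.6906818221538], [0.0, 357.7053583014023, 201.58042390041234], [0.0, 0.0, 1.0]] [[0.247, 0.919, 0.307, 61.742], [0.969, -0.234, -0.078, 577.916], [-0.0, 0.316, -0.949, 383.546], [0.0, 0.0, 0.0, 1.0]]
```

View pics/scene0.png

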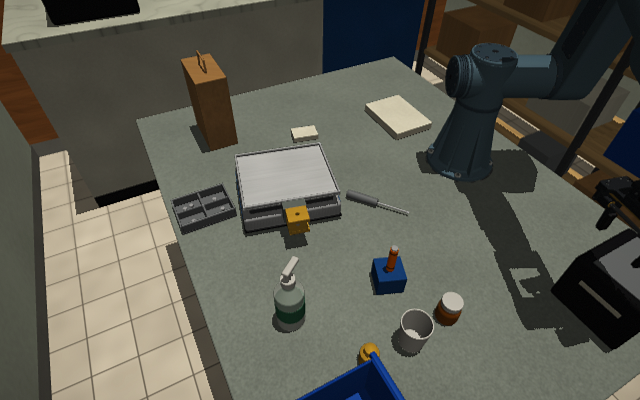

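View pics/top0.png

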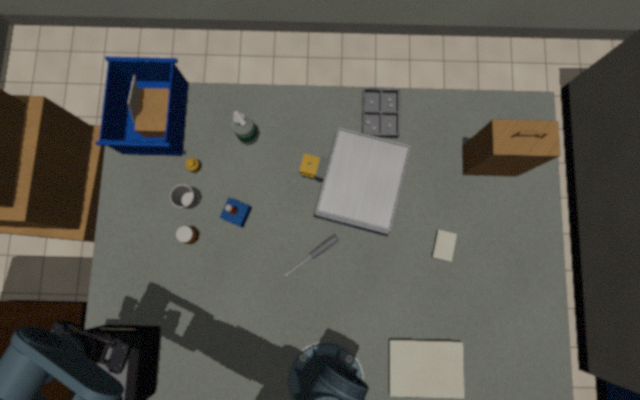

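View pics/wrist0.png

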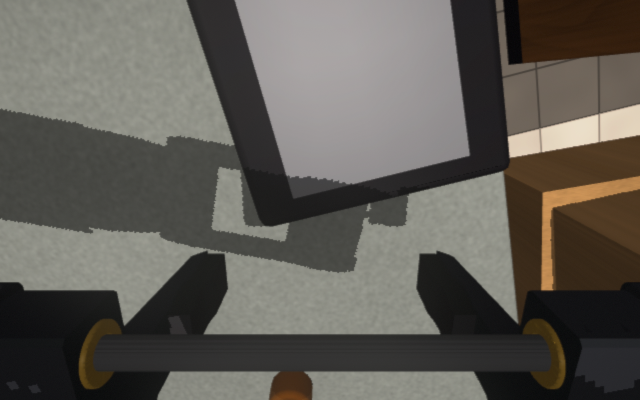

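```bash
python3 - <<'E'
from h import *
for n in ["scene","top"]:
    K,T=cam(n); read_camera(n)
    for t,z in [("scale",0),("lock",110),("stand",0),("socket",60),("pump",0),("cup",0),("jar",0),("weight",0)]:
        r=spot_point(n,t)[:1]; 
        if r: print(n,t,r[0]["confidence"],r[0]["xy"],onz(K,T,r[0]["xy"],z).round(1))
print(state()["time_s"])
E
```

```text
scene scale 0.57 [288.2, 197.0] [ 604.6 -102.2    0. ]
scene lock 0.91 [297.0, 215.0] [651.6  70.6 110. ]
scene stand 0.7 [288.1, 196.5] [ 604.  -104.3    0. ]
scene socket 0.77 [387.5, 265.0] [504.3 284.8  60. ]
scene pump 0.82 [291.3, 316.5] [765.3 271.1   0. ]
scene cup 0.95 [412.3, 342.9] [545.5 460.1   0. ]
scene jar 0.84 [446.1, 316.0] [431.3 443.5   0. ]
scene weight 0.68 [368.7, 360.1] [656.3 447.1   0. ]
top scale 0.76 [360.4, 185.4] [606.6 -98.    0. ]
top lock 0.73 [309.0, 159.5] [660.3  67.8 110. ]
top stand 0.66 [238.1, 214.3] [501.1 294.4   0. ]
top socket 0.84 [235.3, 210.4] [505.7 291.7  60. ]
top pump 0.71 [248.8, 131.4] [779.3 275.1   0. ]
top cup 0.84 [189.5, 195.6] [557.8 455.5   0. ]
top jar 0.61 [189.9, 235.3] [429.4 444.4   0. ]
top weight 0.7 [198.1, 168.7] [647.8 434.2   0. ]
1.8
```

The wrist image shows the black device under the hand. The scene image shows the stand near (387,270) and the bracket near (297,218). I'll lift a little and move over the stand.

servo_tool:
  rows:
    - [-0.01,-0.004,-0.01,0,0,0]
    - [-0.02,-0.008,-0.01,0,0,0]
    - [-0.023,-0.0094,-0.005,0,0,0]
    - [-0.023,-0.0094,0,0,0,0]
    - [-0.023,-0.0094,0,0,0,0]
    - [-0.023,-0.0094,0,0,0,0]
    - [-0.023,-0.0094,0,0,0,0]
    - [-0.023,-0.0094,0,0,0,0]
    - [-0.023,-0.0094,0,0,0,0]
    - [-0.023,-0.0094,0,0,0,0]
    - [-0.023,-0.0094,0,0,0,0]
    - [-0.023,-0.0094,0,0,0,0]
    - [-0.023,-0.0094,0,0,0,0]
    - [-0.023,-0.0094,0,0,0,0]
    - [-0.023,-0.0094,0,0,0,0]
    - [-0.023,-0.0094,0,0,0,0]
    - [-0.023,-0.0094,0,0,0,0]
    - [-0.023,-0.0094,0,0,0,0]
    - [-0.01,-0.004,0,0,0,0]
    - [0,0,0,0,0,0]
  jaw: -0.3

```text
time_s: 3.47
tcp_pos: [498.1, 293.2, 283.2]
ee_rot: [0.126, 0.992, -0.0, 0.0]
force: [0.5, 0.4, 0.4]
finger_gap: 0.65
```

```bash
python3 - <<'E'
from h import *
s=state(); K,T=cam("wrist"); im=read_camera("wrist"); cv2.imwrite("pics/wrist1.png",im)
print(s["time_s"],s["tcp_pos"],s["ee_rot"],s["force"])
for t,z in [("socket",60),("punch",10),("stand",0)]:
    r=spot_point("wrist",t)[:1]
    if r: print(t,r[0],onz(K,T,r[0]["xy"],z))
    r=boxes_of("wrist",t)[:1]
    if r: print(r[0])
np.save("T1.npy",T)
E
```

```text
3.4667 [498.11163303 293.19629586 283.19371552] [ 1.26151947e-01  9.92010852e-01 -5.32872782e-05  3.91851572e-04] [0.54541101 0.40147025 0.38310729]
socket {'xy': [329.8, 173.7], 'confidence': 0.93} [504.17177919 300.1252966   60.        ]
{'bbox': [290.5, 127.8, 363.1, 213.2], 'confidence': 0.78}
punch {'xy': [325.2, 161.1], 'confidence': 0.58} [501.02863643 296.62275667  10.        ]
{'bbox': [332.5, 322.4, 394.9, 400.0], 'confidence': 0.66}
stand {'xy': [325.3, 160.5], 'confidence': 0.63} [502.46091414 296.46889      0.        ]
{'bbox': [288.3, 123.1, 363.1, 211.0], 'confidence': 0.75}
```

View pics/wrist1.png

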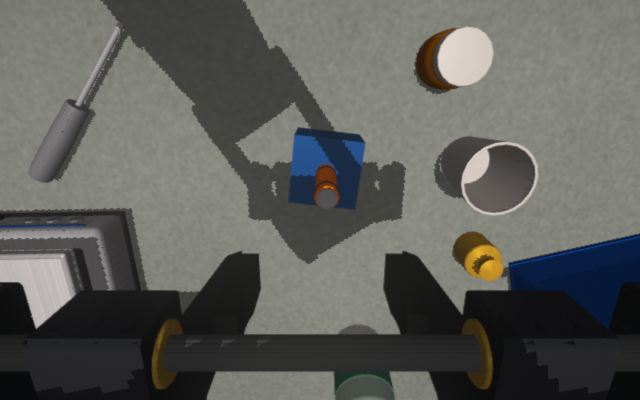

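The wrist view shows the punch in the stand: the button on top at about (327,200), and the stand's top face spanning about (290-363, 138-208). I'll refine the punch axis from these.

```bash
python3 - <<'E'
from h import *
s=state(); K,T=cam("wrist"); im=cv2.imread("pics/wrist1.png")
crop=cv2.resize(im[110:230,260:400],None,fx=5,fy=5,interpolation=cv2.INTER_CUBIC);cv2.imwrite("pics/c1.png",crop)
R0=T.copy()
for uv,z in [((327,200),144),((327,188),140)]:
    print(onz(K,T,uv,z))
for p in [(505,294,144),(505,294,60),(505,298,144),(505,298,60)]: print(p,proj(K,T,p))
print(proj(K,T,s["tcp_pos"]))
E
```

```text
[500.36242688 299.10913512 144.        ]
[492.06512683 301.22333566 140.        ]
(505, 294, 144) [322.09844134 206.96583073]
(505, 294, 60) [322.03518946 179.37448695]
(505, 298, 144) [327.05064034 205.78406888]
(505, 298, 60) [325.89061885 178.43054621]
[321.19607383 297.21126085]
```

View pics/c1.png

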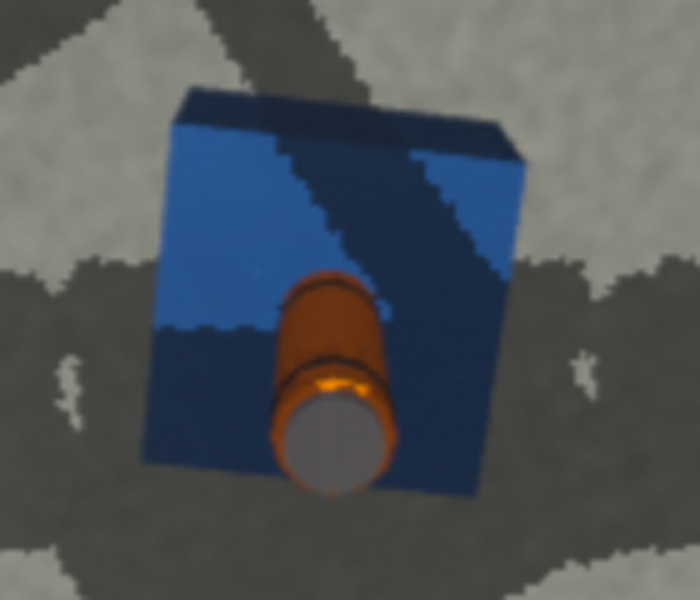

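```bash
python3 - <<'E'
from h import *
K,T=cam("wrist")
P=[onz(K,T,(260+a/5,110+b/5),60) for a,b in [(173,125),(523,162),(475,496),(143,462)]]
P=np.array(P);print(P.round(1),P.mean(0)); print([np.linalg.norm(P[i]-P[i-1]).round(1) for i in range(4)])
print(onz(K,T,(327,198.4),144))
R0=R.from_quat(state()["ee_rot"]).as_matrix();print(R0.round(4))
for t in [P.mean(0),onz(K,T,(327,198.4),144)]: print(R0.T@(t-state()["tcp_pos"]))
E
```

```text
[[455.5 279.1  60. ]
 [479.1 343.3  60. ]
 [544.3 319.3  60. ]
 [520.3 254.7  60. ]] [499.79034604 299.09017984  60.        ]
[np.float64(69.2), np.float64(68.4), np.float64(69.5), np.float64(68.9)]
[499.09105007 299.42440239 144.        ]
[[-9.693e-01  2.457e-01 -1.000e-04]
 [ 2.457e-01  9.693e-01  2.000e-04]
 [ 1.000e-04  1.000e-04 -1.000e+00]]
[ -3.44821434   4.10288358 222.86451859]
[ -2.67920144   4.26711433 138.86462355]
```

servo_tool:
  rows:
    - [-0.001,0.0014,0.01,0,0,0]
    - [-0.001,0.0014,0.02,0,0,0]
    - [-0.001,0.0014,0.02,0,0,0]
    - [0,0,0.02,0,0,0]
    - [0,0,0.01,0,0,0]
    - [0,0,0,0,0,0]

```text
time_s: 4.32
tcp_pos: [498.3, 298.1, 199.3]
ee_rot: [0.124, 0.992, -0.001, -0.003]
force: [-0.4, 0.1, 0.5]
finger_gap: 0.654
```

```bash
python3 - <<'E'
from h import *
s=state(); K,T=cam("wrist"); im=read_camera("wrist"); cv2.imwrite("pics/wrist2.png",im)
print(s["time_s"],s["tcp_pos"])
m=silhouettes("wrist","punch")[:1]
for r in m: print(r["bbox"],r["confidence"])
print(proj(K,T,np.append(s["tcp_pos"][:2],144)))
E
```

```text
4.3167 [498.25902572 298.09602319 199.336641  ]
[321.68241245 240.68484321]
```

View pics/wrist2.png

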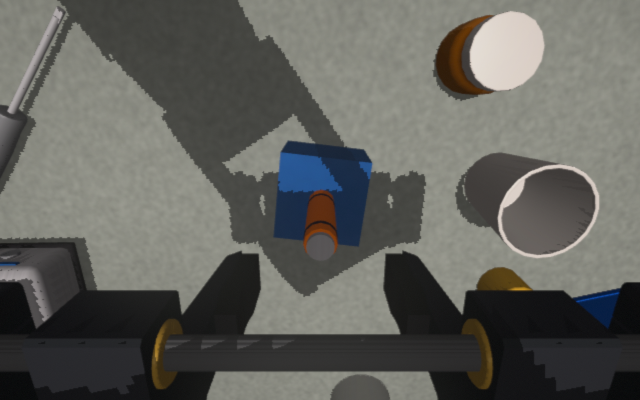

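The button is at about (320,246), roughly 2 mm further out than the hand. I'll correct that, descend to z≈108 and grip.

servo_tool:
  rows:
    - [-0.001,0,0.01,0,0,0]
    - [-0.001,0,0.02,0,0,0]
    - [0,0,0.02,0,0,0]
    - [0,0,0.02,0,0,0]
    - [0,0,0.015,0,0,0]
    - [0,0,0.006,0,0,0]
    - [0,0,0,0,0,0]

```text
time_s: 5.0
tcp_pos: [501.7, 297.7, 110.6]
ee_rot: [0.125, 0.992, -0.0, -0.001]
force: [-0.5, 0.3, -0.2]
finger_gap: 0.648
```

servo_tool:
  rows:
    - [0,0,0,0,0,0]
    - [0,0,0,0,0,0]
    - [0,0,0,0,0,0]
    - [0,0,0,0,0,0]
    - [0,0,0,0,0,0]
    - [0,0,0,0,0,0]
    - [0,0,0,0,0,0]
    - [0,0,0,0,0,0]
  jaw: 1

```text
time_s: 5.67
tcp_pos: [502.5, 298.0, 112.2]
ee_rot: [0.125, 0.992, 0.0, 0.0]
force: [-0.7, -0.1, 3.8]
finger_gap: 0.219
```

```bash
python3 - <<'E'
from h import *
s=state(); im=read_camera("wrist"); cv2.imwrite("pics/wrist3.png",im)
print(s)
E
```

```text
{'time_s': 5.6667, 'q': array([ 3.32281176e-01,  3.69232470e-01,  1.69114519e+00, -2.65141616e-05,
        1.08052163e+00, -9.88783326e-01]), 'joint_vel': array([ 0.00087322,  0.00114242, -0.00233363, -0.00139224,  0.0001698 ,
       -0.00213801]), 'joint_efforts': array([ 3.03539867e-02, -4.59055567e+01, -2.82353997e+01,  6.89576450e-02,
       -1.25384876e-01,  1.71213611e-03]), 'tcp_pos': array([502.48040915, 298.00296344, 112.19017735]), 'ee_rot': array([1.24535494e-01, 9.92215093e-01, 1.42526214e-04, 3.16247741e-04]), 'force': array([-0.74208331, -0.11534483,  3.84295891]), 'moment': array([-0.0947917 ,  0.10726147, -0.01872524]), 'finger_gap': 0.21866071885551563}
```

View pics/wrist3.png

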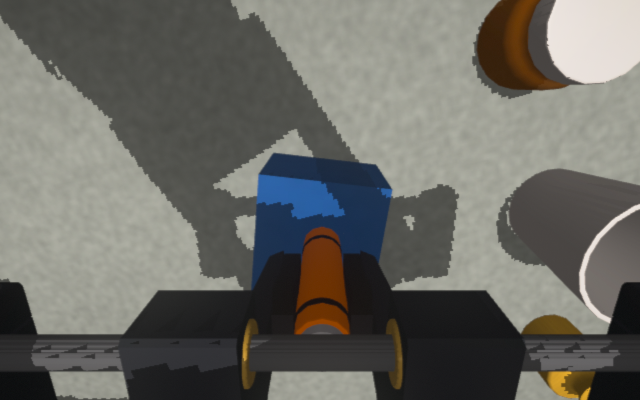

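The jaws hold the handle, with gap 0.219 ≈ 19 mm. The return pose is TCP (502.5, 298.0, 112.2). Lifting now.

servo_tool:
  rows:
    - [0,0,-0.004,0,0,0]
    - [0,0,-0.01,0,0,0]
    - [0,0,-0.015,0,0,0]
    - [0,0,-0.015,0,0,0]
    - [0,0,-0.015,0,0,0]
    - [0,0,-0.015,0,0,0]
    - [0,0,-0.015,0,0,0]
    - [0,0,-0.015,0,0,0]
    - [0,0,-0.015,0,0,0]
    - [0,0,-0.015,0,0,0]
    - [0,0,-0.008,0,0,0]
    - [0,0,0,0,0,0]
    - [0,0,0,0,0,0]
    - [0,0,0,0,0,0]

```text
time_s: 6.88
tcp_pos: [501.6, 297.7, 252.6]
ee_rot: [0.125, 0.992, -0.0, -0.001]
force: [-0.2, -0.1, -1.5]
finger_gap: 0.216
```

```bash
python3 - <<'E'
from h import *
s=state(); K,T=cam("wrist"); im=read_camera("wrist"); cv2.imwrite("pics/wrist4.png",im)
print(s["time_s"],s["tcp_pos"],s["force"],s["finger_gap"])
Rt=R.from_quat(s["ee_rot"]).as_matrix()
for x in (-2,0,2): print(x,[proj(K,T,s["tcp_pos"]+Rt@np.array([x,0,z])).round(1).tolist() for z in (102,52)])
P=[onz(K,T,s,60) for s in []]
cv2.imwrite("pics/c4.png",cv2.resize(im[60:340,220:430],None,fx=2.8,fy=2,interpolation=cv2.INTER_CUBIC))
E
```

```text
6.8833 [501.61952795 297.72343023 252.64893972] [-0.19935665 -0.07939688 -1.46635055] 0.21588094616397518
-2 [[321.5, 214.2], [321.4, 246.2]]
0 [[321.5, 211.4], [321.4, 242.8]]
2 [[321.5, 208.6], [321.4, 239.5]]
```

View pics/wrist4.png

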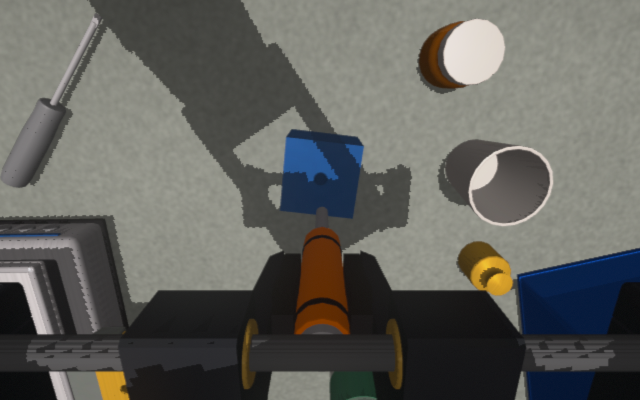

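The stand hole shows at (321,179) and the punch tip at about (321,209). Both are clearly visible, and the punch was lifted clean. Next I'll move over the bracket.

servo_tool:
  rows:
    - [-0.006,-0.0054,0,0,0,0]
    - [-0.012,-0.011,0,0,0,0]
    - [-0.018,-0.0162,0,0,0,0]
    - [-0.018,-0.0162,0,0,0,0]
    - [-0.018,-0.0162,0,0,0,0]
    - [-0.018,-0.0162,0,0,0,0]
    - [-0.018,-0.0162,0,0,0,0]
    - [-0.018,-0.0162,0,0,0,0]
    - [-0.018,-0.0162,0,0,0,0]
    - [-0.018,-0.0162,0,0,0,0]
    - [-0.018,-0.0162,0,0,0,0]
    - [-0.012,-0.011,0,0,0,0]
    - [-0.008,-0.0072,0,0,0,0]
    - [-0.005,-0.0045,0,0,0,0]
    - [0,0,0,0,0,0]
    - [0,0,0,0,0,0]

```text
time_s: 8.27
tcp_pos: [654.8, 68.6, 253.4]
ee_rot: [0.125, 0.992, 0.0, -0.0]
force: [-0.0, -0.5, -1.4]
finger_gap: 0.218
```

```bash
python3 - <<'E'
from h import *
s=state(); K,T=cam("wrist"); im=read_camera("wrist"); cv2.imwrite("pics/wrist5.png",im)
print(s["time_s"],s["tcp_pos"],s["force"],s["ee_rot"])
r=spot_point("wrist","lock")[:1]
for x in r: print(x,onz(K,T,x["xy"],110))
cv2.imwrite("pics/c5.png",cv2.resize(im[150:300,230:410],None,fx=4,fy=4,interpolation=cv2.INTER_CUBIC))
E
```

```text
8.2667 [654.81208878  68.55251511 253.43337862] [-0.01737724 -0.50004131 -1.39587102] [ 1.24512100e-01  9.92217991e-01  1.74022782e-04 -4.06704051e-04]
{'xy': [320.6, 185.0], 'confidence': 0.9} [647.89398198  69.60745394 110.        ]
```

View pics/wrist5.png

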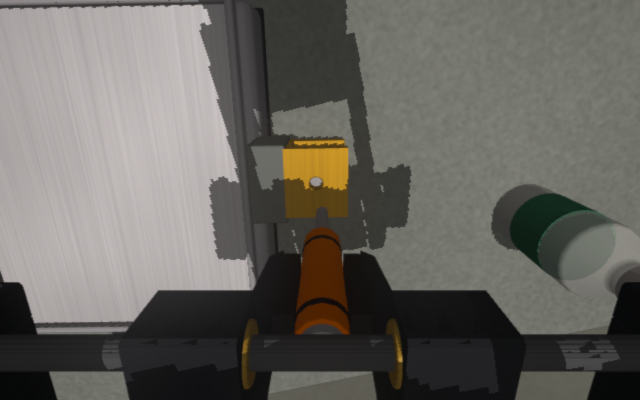

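View pics/c5.png

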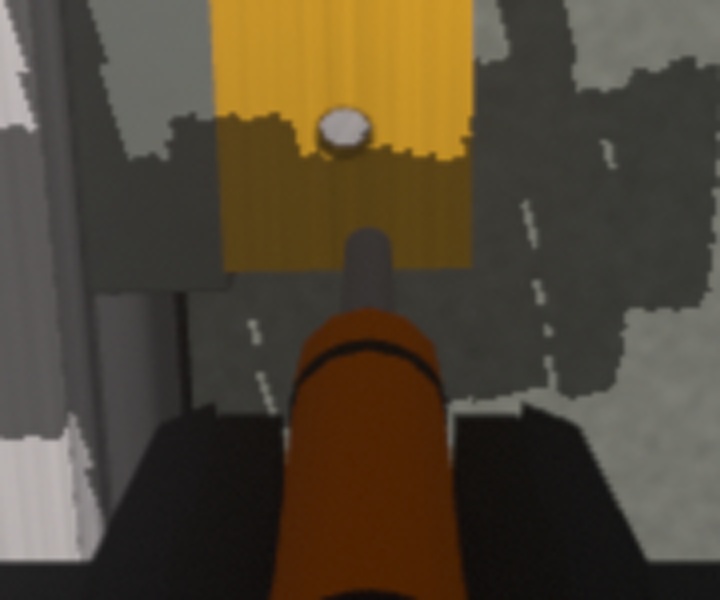

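```bash
python3 - <<'E'
from h import *
im=cv2.imread("pics/wrist4.png")
cv2.imwrite("pics/c4.png",cv2.resize(im[120:250,260:390],None,fx=4.5,fy=4.5,interpolation=cv2.INTER_CUBIC))
s=state(); K,T=cam("wrist"); Rt=R.from_quat(s["ee_rot"]).as_matrix()
Mt=np.linalg.inv(np.block([[Rt,np.array(s["tcp_pos"])[:,None]],[np.zeros(3),1]]))
def tool(uv,depth): # point in tool coords at tool depth z
    M=Mt@T; d=M[:3,:3]@np.linalg.inv(K)@np.array([*uv,1.]); o=M[:3,3]; return o+d*(depth-o[2])/d[2]
print("hole",tool((316.1,183.3),253.4-110))
print("tip",tool((322,212),102), tool((322,212),100))
print("stand hole in wrist4",tool((321,179),252.65-60))
E
```

```text
hole [  8.22833845  -4.23133563 143.4       ]
tip [ -0.43663623   0.36324844 102.        ] [  0.29607117   0.36199886 100.        ]
stand hole in wrist4 [ -1.35521273  -0.5232608  192.65      ]
```

View pics/c4.png

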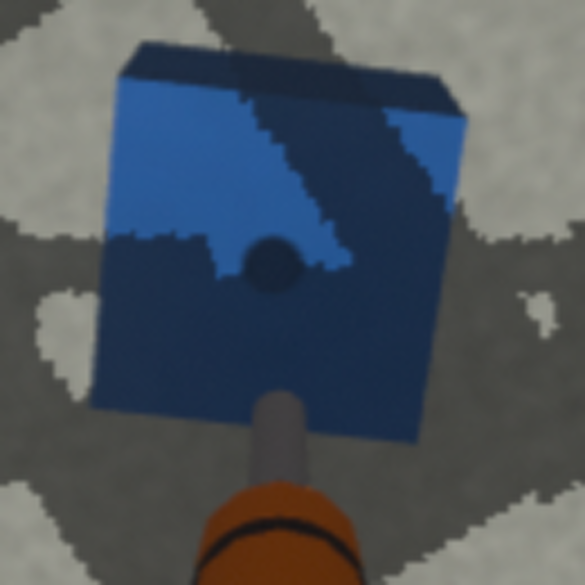

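Hole at pixel (316,183), tip at about (322,212). The hole is about +8.4 mm in x and −4.6 mm in y from the tip, in the tool frame. I'll shift by that, go down 25 mm and check again.

servo_tool:
  rows:
    - [0.002,-0.001,0.003,0,0,0]
    - [0.003,-0.0018,0.007,0,0,0]
    - [0.0034,-0.0018,0.008,0,0,0]
    - [0,0,0.005,0,0,0]
    - [0,0,0.002,0,0,0]
    - [0,0,0,0,0,0]
    - [0,0,0,0,0,0]

```text
time_s: 8.95
tcp_pos: [645.9, 65.7, 228.5]
ee_rot: [0.125, 0.992, 0.0, -0.0]
force: [-0.3, 0.1, -1.9]
finger_gap: 0.222
```

```bash
python3 - <<'E'
from h import *
s=state(); K,T=cam("wrist"); im=read_camera("wrist"); cv2.imwrite("pics/wrist6.png",im)
print(s["time_s"],s["tcp_pos"],s["force"],s["ee_rot"])
cv2.imwrite("pics/c6.png",cv2.resize(im[140:260,250:390],None,fx=5,fy=5,interpolation=cv2.INTER_CUBIC))
E
```

```text
8.95 [645.88013998  65.68845625 228.54373473] [-0.33751592  0.14943355 -1.85777441] [ 1.24587024e-01  9.92208677e-01  1.57705662e-06 -1.21561036e-04]
```

View pics/c6.png

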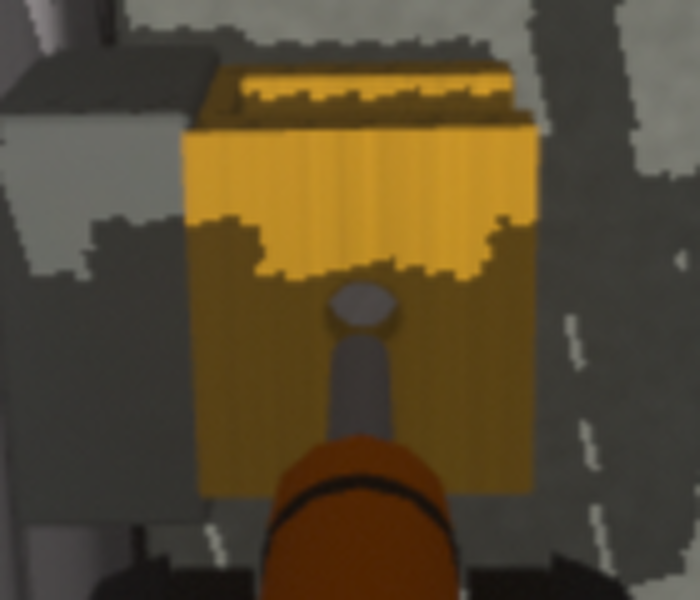

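```bash
cat >> h.py <<'E'
def tool(uv,depth):
    s=state(); K,T=cam("wrist"); Rt=R.from_quat(s["ee_rot"]).as_matrix()
    A=np.eye(4);A[:3,:3]=Rt;A[:3,3]=s["tcp_pos"]; M=np.linalg.inv(A)@T
    d=M[:3,:3]@np.linalg.inv(K)@np.array([*uv,1.]); o=M[:3,3]; return o+d*(depth-o[2])/d[2]
def circ(c,depth,r):
    s=state(); K,T=cam("wrist"); Rt=R.from_quat(s["ee_rot"]).as_matrix()
    return np.array([proj(K,T,s["tcp_pos"]+Rt@np.array([c[0]+r*np.cos(a),c[1]+r*np.sin(a),depth])) for a in np.arange(0,6.28,.1)])
E
python3 - <<'E'
from h import *
d=228.54-110
print(tool((322.7,202.2),d),tool((322.1,212),102))
im=cv2.imread("pics/wrist6.png")
big=cv2.resize(im[140:260,250:390],None,fx=5,fy=5,interpolation=cv2.INTER_CUBIC)
def dr(c,dep,r,col): cv2.polylines(big,[np.int32((circ(c,dep,r)-[250,140]+.5)*5)],True,col,1)
dr(tool((322.7,202.2),d),d,6.25,(0,255,0)); dr((-.4,.35),102,4,(255,255,0)); dr((-.4,.35),52,4,(255,255,0)); dr((-.4,.35),52,10,(255,255,0))
cv2.imwrite("pics/o6.png",big)
E
```

```text
[  1.02254981   0.87209052 118.54      ] [ -0.43572428   0.43070796 102.        ]
```

View pics/o6.png

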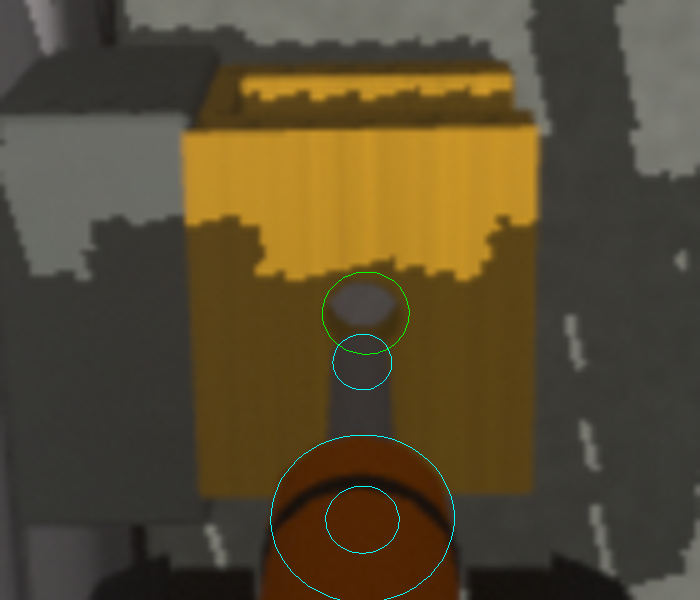

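Tip and hole agree to about +1.4 mm in tool x. I'll shift by that and descend 12 mm.

servo_tool:
  rows:
    - [0.0007,0.0001,0.002,0,0,0]
    - [0.0006,0.0001,0.004,0,0,0]
    - [0,0,0.004,0,0,0]
    - [0,0,0.002,0,0,0]
    - [0,0,0,0,0,0]
    - [0,0,0,0,0,0]

```text
time_s: 9.5
tcp_pos: [644.5, 66.2, 216.4]
ee_rot: [0.125, 0.992, -0.0, -0.0]
force: [-0.2, -0.1, -2.1]
finger_gap: 0.22
```

```bash
python3 - <<'E'
from h import *
s=state(); im=read_camera("wrist"); cv2.imwrite("pics/wrist7.png",im)
print(s["time_s"],s["tcp_pos"],s["force"],s["ee_rot"])
d=s["tcp_pos"][2]-109
big=cv2.resize(im[140:260,250:390],None,fx=5,fy=5,interpolation=cv2.INTER_CUBIC)
def dr(c,dep,r,col): cv2.polylines(big,[np.int32((circ(c,dep,r)-[250,140]+.5)*5)],True,col,1)
dr((-.4,.35),d,5.25,(0,255,0)); dr((-.4,.35),102,4,(255,255,0))
cv2.imwrite("pics/o7.png",big)
E
```

```text
9.5 [644.50822668  66.23912603 216.35335455] [-0.18560002 -0.10951973 -2.12756503] [ 1.24555553e-01  9.92212588e-01 -2.10081815e-05 -3.07335337e-04]
```

View pics/o7.png

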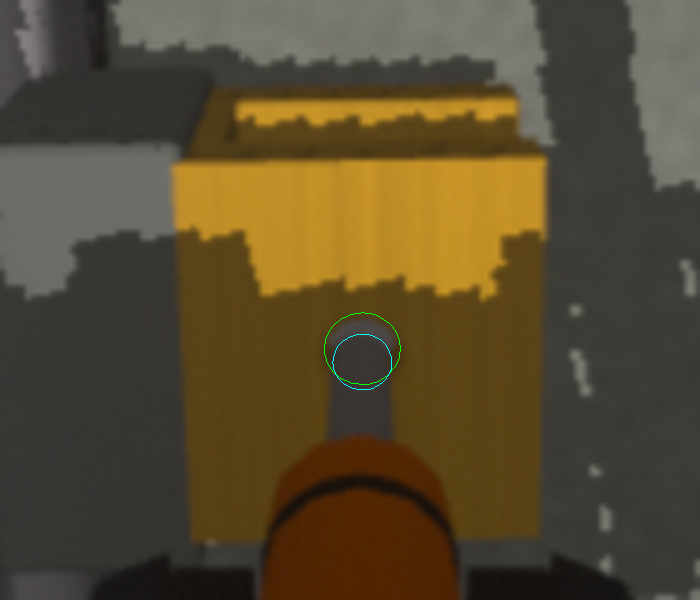

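The hole and tip projections overlap to within about 0.5 mm. I'll feel my way in with small steps.

servo_tool:
  rows:
    - [-0.0003,0,0.001,0,0,0]
    - [0,0,0.001,0,0,0]
    - [0,0,0.001,0,0,0]
    - [0,0,0.001,0,0,0]
    - [0,0,0.001,0,0,0]
    - [0,0,0,0,0,0]

```text
time_s: 10.05
tcp_pos: [644.8, 66.1, 211.4]
ee_rot: [0.125, 0.992, -0.0, -0.0]
force: [0.0, -0.1, -1.3]
finger_gap: 0.217
```

servo_tool:
  rows:
    - [0,0,0.0005,0,0,0]
    - [0,0,0.0005,0,0,0]
    - [0,0,0,0,0,0]

```text
time_s: 10.3
tcp_pos: [644.9, 66.1, 210.7]
ee_rot: [0.125, 0.992, 0.0, -0.0]
force: [-0.2, 0.1, -2.4]
finger_gap: 0.22
```

servo_tool:
  rows:
    - [0,0,0.0005,0,0,0]
    - [0,0,0.0005,0,0,0]
    - [0,0,0,0,0,0]

```text
time_s: 10.55
tcp_pos: [644.9, 66.1, 209.6]
ee_rot: [0.125, 0.992, -0.0, -0.0]
force: [-0.3, 0.3, -1.5]
finger_gap: 0.218
```

servo_tool:
  rows:
    - [0,0,0.0005,0,0,0]
    - [0,0,0.0005,0,0,0]
    - [0,0,0,0,0,0]

```text
time_s: 10.8
tcp_pos: [644.9, 66.1, 208.5]
ee_rot: [0.125, 0.992, -0.0, -0.0]
force: [-0.3, 0.8, -1.6]
finger_gap: 0.219
```

servo_tool:
  rows:
    - [0,0,0.0005,0,0,0]
    - [0,0,0.0005,0,0,0]
    - [0,0,0,0,0,0]

```text
time_s: 11.05
tcp_pos: [644.9, 66.1, 207.6]
ee_rot: [0.125, 0.992, -0.0, -0.0]
force: [0.2, -0.5, -1.5]
finger_gap: 0.221
```

The tip is about 4 mm below the leaf top with no reaction, so it is in the hole. Continuing towards the pin.

servo_tool:
  rows:
    - [0,0,0.001,0,0,0]
    - [0,0,0.001,0,0,0]
    - [0,0,0.001,0,0,0]
    - [0,0,0,0,0,0]

```text
time_s: 11.38
tcp_pos: [644.8, 66.1, 204.4]
ee_rot: [0.125, 0.992, -0.0, -0.0]
force: [-0.1, 0.7, -1.1]
finger_gap: 0.22
```

servo_tool:
  rows:
    - [0,0,0.001,0,0,0]
    - [0,0,0.001,0,0,0]
    - [0,0,0.001,0,0,0]
    - [0,0,0,0,0,0]

```text
time_s: 11.72
tcp_pos: [644.8, 66.1, 201.4]
ee_rot: [0.125, 0.992, -0.0, -0.0]
force: [0.2, -0.1, -1.3]
finger_gap: 0.217
```

servo_tool:
  rows:
    - [0,0,0.0005,0,0,0]
    - [0,0,0.0005,0,0,0]
    - [0,0,0.0005,0,0,0]
    - [0,0,0.0005,0,0,0]
    - [0,0,0,0,0,0]

```text
time_s: 12.13
tcp_pos: [644.9, 66.1, 199.6]
ee_rot: [0.125, 0.992, -0.0, -0.0]
force: [0.4, 0.7, -2.3]
finger_gap: 0.218
```

servo_tool:
  rows:
    - [0,0,0.0005,0,0,0]
    - [0,0,0.0005,0,0,0]
    - [0,0,0.0005,0,0,0]
    - [0,0,0.0005,0,0,0]
    - [0,0,0,0,0,0]

```text
time_s: 12.55
tcp_pos: [645.0, 66.1, 197.9]
ee_rot: [0.125, 0.992, -0.0, 0.0]
force: [0.6, 0.8, 0.4]
finger_gap: 0.217
```

servo_tool:
  rows:
    - [0,0,0.0005,0,0,0]
    - [0,0,0.0005,0,0,0]
    - [0,0,0.0005,0,0,0]
    - [0,0,0.0005,0,0,0]
    - [0,0,0,0,0,0]

```text
time_s: 12.97
tcp_pos: [645.4, 66.1, 196.9]
ee_rot: [0.125, 0.992, 0.0, 0.001]
force: [-2.5, -0.0, 6.0]
finger_gap: 0.217
```

servo_tool:
  rows:
    - [0,0,0.0005,0,0,0]
    - [0,0,0.0005,0,0,0]
    - [0,0,0.0005,0,0,0]
    - [0,0,0.0005,0,0,0]
    - [0,0,0,0,0,0]

```text
time_s: 13.38
tcp_pos: [645.4, 66.1, 195.0]
ee_rot: [0.125, 0.992, 0.0, 0.001]
force: [-1.7, -0.1, 6.3]
finger_gap: 0.214
```

servo_tool:
  rows:
    - [0,0,0.0005,0,0,0]
    - [0,0,0.0005,0,0,0]
    - [0,0,0.0005,0,0,0]
    - [0,0,0.0005,0,0,0]
    - [0,0,0,0,0,0]

```text
time_s: 13.8
tcp_pos: [645.4, 66.1, 193.0]
ee_rot: [0.125, 0.992, 0.0, 0.001]
force: [-2.3, 1.3, 6.1]
finger_gap: 0.214
```

The punch has met the pin and it is moving at about 8 N. Pushing on steadily.

servo_tool:
  rows:
    - [0,0,0.0005,0,0,0]
    - [0,0,0.0005,0,0,0]
    - [0,0,0.0005,0,0,0]
    - [0,0,0.0005,0,0,0]
    - [0,0,0.0005,0,0,0]
    - [0,0,0.0005,0,0,0]

```text
time_s: 14.3
tcp_pos: [645.4, 66.1, 190.1]
ee_rot: [0.125, 0.992, 0.0, 0.001]
force: [-3.7, -0.2, 7.0]
finger_gap: 0.218
```

servo_tool:
  rows:
    - [0,0,0.0005,0,0,0]
    - [0,0,0.0005,0,0,0]
    - [0,0,0.0005,0,0,0]
    - [0,0,0.0005,0,0,0]
    - [0,0,0.0005,0,0,0]
    - [0,0,0.0005,0,0,0]

```text
time_s: 14.8
tcp_pos: [645.4, 66.1, 187.1]
ee_rot: [0.125, 0.992, 0.0, 0.001]
force: [-2.7, -0.4, 7.1]
finger_gap: 0.224
```

servo_tool:
  rows:
    - [0,0,0.0005,0,0,0]
    - [0,0,0.0005,0,0,0]
    - [0,0,0.0005,0,0,0]
    - [0,0,0.0005,0,0,0]
    - [0,0,0.0005,0,0,0]
    - [0,0,0.0005,0,0,0]

```text
time_s: 15.3
tcp_pos: [645.4, 66.1, 184.1]
ee_rot: [0.125, 0.992, 0.0, 0.001]
force: [-2.9, 0.5, 6.9]
finger_gap: 0.219
```

```bash
python3 - <<'E'
from h import *
s=state(); im=read_camera("scene"); cv2.imwrite("pics/s8.png",cv2.resize(im[160:260,240:360],None,fx=6,fy=6,interpolation=cv2.INTER_CUBIC))
im=read_camera("wrist"); cv2.imwrite("pics/wrist8.png",im)
print(s["tcp_pos"],s["force"],s["moment"])
E
```

```text
[645.44239125  66.1015304  184.11104998] [-2.86753772  0.52834724  6.92688252] [ 4.27109579e-04  5.18973513e-01 -8.60415369e-03]
```

View pics/s8.png

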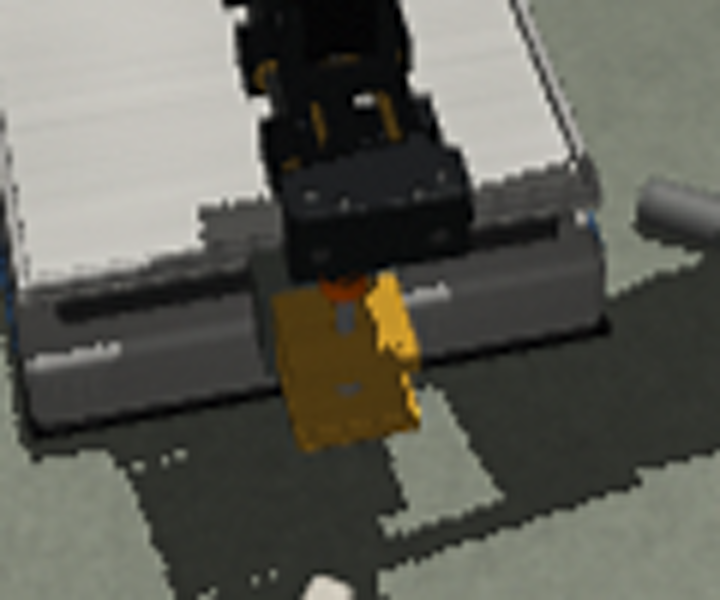

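View pics/wrist8.png

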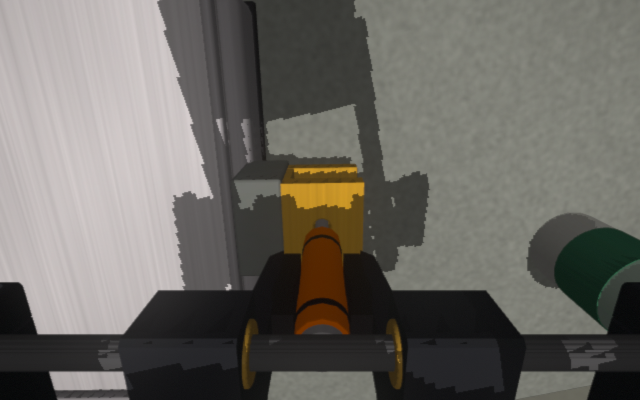

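The shank is in the hole (wrist, about (321,225)), and the pin is visible between the leaves. Continuing more finely near the stop.

servo_tool:
  rows:
    - [0,0,0.0005,0,0,0]
    - [0,0,0.0005,0,0,0]
    - [0,0,0.0005,0,0,0]
    - [0,0,0.0005,0,0,0]
    - [0,0,0.0005,0,0,0]
    - [0,0,0.0005,0,0,0]

```text
time_s: 15.9
tcp_pos: [645.4, 66.1, 181.1]
ee_rot: [0.125, 0.992, 0.0, 0.001]
force: [-2.0, 0.9, 6.6]
finger_gap: 0.218
```

servo_tool:
  rows:
    - [0,0,0.0005,0,0,0]
    - [0,0,0.0005,0,0,0]
    - [0,0,0.0005,0,0,0]
    - [0,0,0.0005,0,0,0]

```text
time_s: 16.23
tcp_pos: [645.4, 66.1, 179.1]
ee_rot: [0.125, 0.992, 0.0, 0.001]
force: [-2.4, -0.4, 6.3]
finger_gap: 0.218
```

servo_tool:
  rows:
    - [0,0,0.0005,0,0,0]
    - [0,0,0.0005,0,0,0]

```text
time_s: 16.4
tcp_pos: [645.5, 66.1, 178.1]
ee_rot: [0.125, 0.992, 0.0, 0.001]
force: [-1.6, -1.1, 7.3]
finger_gap: 0.216
```

servo_tool:
  rows:
    - [0,0,0.0003,0,0,0]
    - [0,0,0.0003,0,0,0]

```text
time_s: 16.57
tcp_pos: [645.4, 66.1, 177.5]
ee_rot: [0.125, 0.992, 0.0, 0.001]
force: [-2.5, 0.4, 7.3]
finger_gap: 0.218
```

servo_tool:
  rows:
    - [0,0,0.0003,0,0,0]
    - [0,0,0.0003,0,0,0]

```text
time_s: 16.73
tcp_pos: [645.4, 66.1, 176.9]
ee_rot: [0.125, 0.992, 0.0, 0.001]
force: [-2.4, -0.7, 6.4]
finger_gap: 0.222
```

servo_tool:
  rows:
    - [0,0,0.0003,0,0,0]
    - [0,0,0.0003,0,0,0]

```text
time_s: 16.9
tcp_pos: [645.4, 66.1, 176.3]
ee_rot: [0.125, 0.992, 0.0, 0.001]
force: [-1.2, 0.2, 7.4]
finger_gap: 0.219
```

servo_tool:
  rows:
    - [0,0,0.0003,0,0,0]
    - [0,0,0.0003,0,0,0]

```text
time_s: 17.07
tcp_pos: [645.4, 66.1, 175.7]
ee_rot: [0.125, 0.992, 0.0, 0.001]
force: [-2.0, 0.5, 7.0]
finger_gap: 0.216
```

servo_tool:
  rows:
    - [0,0,0.0003,0,0,0]
    - [0,0,0.0002,0,0,0]

```text
time_s: 17.23
tcp_pos: [645.4, 66.1, 175.2]
ee_rot: [0.125, 0.992, 0.0, 0.001]
force: [-1.6, -0.2, 6.7]
finger_gap: 0.22
```

servo_tool:
  rows:
    - [0,0,0.0003,0,0,0]
    - [0,0,0.0002,0,0,0]

```text
time_s: 17.4
tcp_pos: [645.5, 66.1, 174.9]
ee_rot: [0.125, 0.992, 0.0, 0.001]
force: [-2.8, 0.2, 8.4]
finger_gap: 0.22
```

servo_tool:
  rows:
    - [0,0,0.0003,0,0,0]
    - [0,0,0.0002,0,0,0]

```text
time_s: 17.57
tcp_pos: [645.6, 66.1, 174.7]
ee_rot: [0.125, 0.992, 0.0, 0.001]
force: [-2.4, 0.1, 9.4]
finger_gap: 0.215
```

servo_tool:
  rows:
    - [0,0,0.0003,0,0,0]
    - [0,0,0.0002,0,0,0]

```text
time_s: 17.73
tcp_pos: [645.7, 66.1, 174.5]
ee_rot: [0.125, 0.992, 0.0, 0.001]
force: [-3.5, 0.3, 11.0]
finger_gap: 0.219
```

servo_tool:
  rows:
    - [0,0,0.0003,0,0,0]
    - [0,0,0.0002,0,0,0]

```text
time_s: 17.9
tcp_pos: [645.9, 66.1, 174.3]
ee_rot: [0.124, 0.992, 0.0, 0.001]
force: [-2.6, 0.6, 12.8]
finger_gap: 0.22
```

The force is rising (~14.5 N net) at the expected depth, so this is the stop. One more small push, a hold, then I'll withdraw.

servo_tool:
  rows:
    - [0,0,0.0003,0,0,0]
    - [0,0,0.0002,0,0,0]
    - [0,0,0,0,0,0]

```text
time_s: 18.15
tcp_pos: [646.0, 66.1, 174.2]
ee_rot: [0.125, 0.992, 0.0, 0.002]
force: [-4.3, -0.5, 13.6]
finger_gap: 0.218
```

servo_tool:
  rows:
    - [0,0,0.0003,0,0,0]
    - [0,0,0,0,0,0]
    - [0,0,0,0,0,0]

```text
time_s: 18.4
tcp_pos: [646.1, 66.1, 174.1]
ee_rot: [0.124, 0.992, 0.0, 0.002]
force: [-3.8, 0.5, 14.1]
finger_gap: 0.216
```

```bash
python3 - <<'E'
from h import *
s=state(); im=read_camera("wrist"); cv2.imwrite("pics/c9.png",cv2.resize(im[140:360,220:420],None,fx=3,fy=2.7,interpolation=cv2.INTER_CUBIC))
print(s["tcp_pos"],s["force"],s["moment"],R.from_quat(s["ee_rot"]).as_matrix()[:,2])
E
```

```text
[646.10135674  66.07019424 174.10007827] [-3.82870515  0.46174582 14.08614216] [-0.01404637  0.9954937   0.00836595] [ 3.43081119e-03 -4.12866269e-04 -9.99994030e-01]
```

View pics/c9.png

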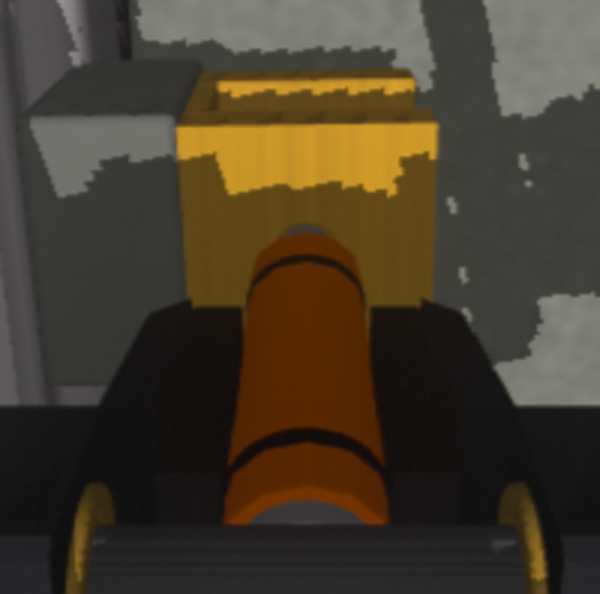

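The travel of about 22 mm from contact to the stop matches the full stroke, peaking at about 16 N. Withdrawing straight up.

servo_tool:
  rows:
    - [0,0,-0.001,0,0,0]
    - [0,0,-0.002,0,0,0]
    - [0,0,-0.004,0,0,0]
    - [0,0,-0.006,0,0,0]
    - [0,0,-0.008,0,0,0]
    - [0,0,-0.008,0,0,0]
    - [0,0,-0.008,0,0,0]
    - [0,0,-0.008,0,0,0]
    - [0,0,-0.008,0,0,0]
    - [0,0,-0.008,0,0,0]
    - [0,0,-0.008,0,0,0]
    - [0,0,-0.006,0,0,0]
    - [0,0,-0.004,0,0,0]
    - [0,0,-0.002,0,0,0]
    - [0,0,0,0,0,0]
    - [0,0,0,0,0,0]

```text
time_s: 19.78
tcp_pos: [644.8, 66.2, 251.7]
ee_rot: [0.125, 0.992, -0.0, -0.0]
force: [-0.4, 0.0, -1.9]
finger_gap: 0.22
```

```bash
python3 - <<'E'
from h import *
s=state(); im=read_camera("wrist"); cv2.imwrite("pics/c10.png",cv2.resize(im[140:300,230:410],None,fx=4,fy=3.7,interpolation=cv2.INTER_CUBIC))
print(s["tcp_pos"],s["force"])
im=read_camera("scene"); cv2.imwrite("pics/s10.png",cv2.resize(im[160:260,240:360],None,fx=6,fy=6,interpolation=cv2.INTER_CUBIC))
Rt=R.from_quat(s["ee_rot"]).as_matrix()
print(Rt.T@(np.array([501.6,297.7,252.6])-s["tcp_pos"]))
E
```

```text
[644.79680263  66.16094506 251.71820452] [-0.35160488  0.04111756 -1.86924855]
[195.99253561 188.95163336  -0.80127991]
```

View pics/c10.png

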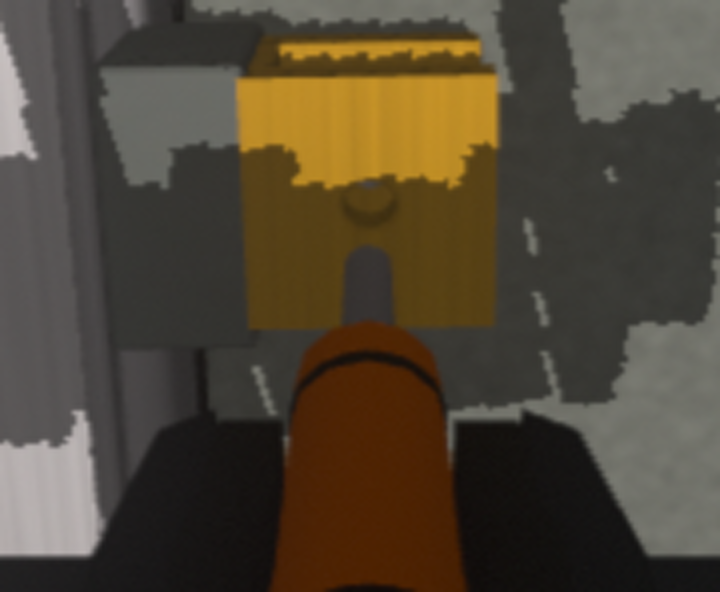

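View pics/s10.png

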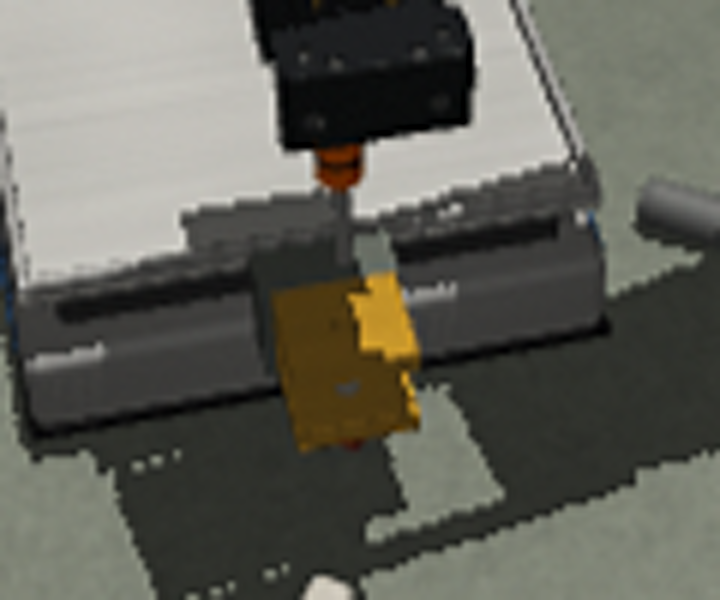

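The pin now sits deep, with its red end showing below the lower leaf (scene crop (350,443)). Heading back to the stand.

servo_tool:
  rows:
    - [0.006,0.0058,0,0,0,0]
    - [0.012,0.0115,0,0,0,0]
    - [0.018,0.0174,0,0,0,0]
    - [0.018,0.0174,0,0,0,0]
    - [0.018,0.0174,0,0,0,0]
    - [0.018,0.0174,0,0,0,0]
    - [0.018,0.0174,0,0,0,0]
    - [0.018,0.0174,0,0,0,0]
    - [0.018,0.0174,0,0,0,0]
    - [0.018,0.0174,0,0,0,0]
    - [0.016,0.0154,0,0,0,0]
    - [0.01,0.0096,0,0,0,0]
    - [0.006,0.0058,0,0,0,0]
    - [0.002,0.0017,0,0,0,0]
    - [0,0,0,0,0,0]
    - [0,0,0,0,0,0]

```text
time_s: 21.22
tcp_pos: [502.1, 297.2, 252.0]
ee_rot: [0.125, 0.992, -0.0, 0.0]
force: [0.5, 0.5, -1.7]
finger_gap: 0.219
```

servo_tool:
  rows:
    - [0,0,0.005,0,0,0]
    - [0,0,0.01,0,0,0]
    - [0,0,0.015,0,0,0]
    - [0,0,0.015,0,0,0]
    - [0,0,0.012,0,0,0]
    - [0,0,0.006,0,0,0]
    - [0,0,0.003,0,0,0]
    - [0,0,0,0,0,0]
    - [0,0,0,0,0,0]

```text
time_s: 21.97
tcp_pos: [502.1, 297.7, 186.4]
ee_rot: [0.125, 0.992, 0.0, 0.0]
force: [0.2, 0.7, -2.3]
finger_gap: 0.22
```

```bash
python3 - <<'E'
from h import *
s=state(); im=read_camera("wrist"); cv2.imwrite("pics/wrist11.png",im)
print(s["time_s"],s["tcp_pos"],s["force"])
d=s["tcp_pos"][2]-60
Rt=R.from_quat(s["ee_rot"]).as_matrix()
print("grasp pose in tool",Rt.T@(np.array([502.5,298.0,112.2])-s["tcp_pos"]))
big=cv2.resize(im[120:260,250:390],None,fx=5,fy=4.2,interpolation=cv2.INTER_CUBIC)
def dr(c,dep,r,col): cv2.polylines(big,[np.int32((circ(c,dep,r)-[250,120]+.5)*[5,4.2])],True,col,1)
dr((-.4,.35),d,6,(0,255,0)); dr((-.4,.35),102,4,(255,255,0))
cv2.imwrite("pics/o11.png",big)
E
```

```text
21.9667 [502.12088926 297.71763556 186.3827259 ] [ 0.15029435  0.72138057 -2.34419513]
grasp pose in tool [-0.26087264  0.34400997 74.18297567]
```

View pics/o11.png

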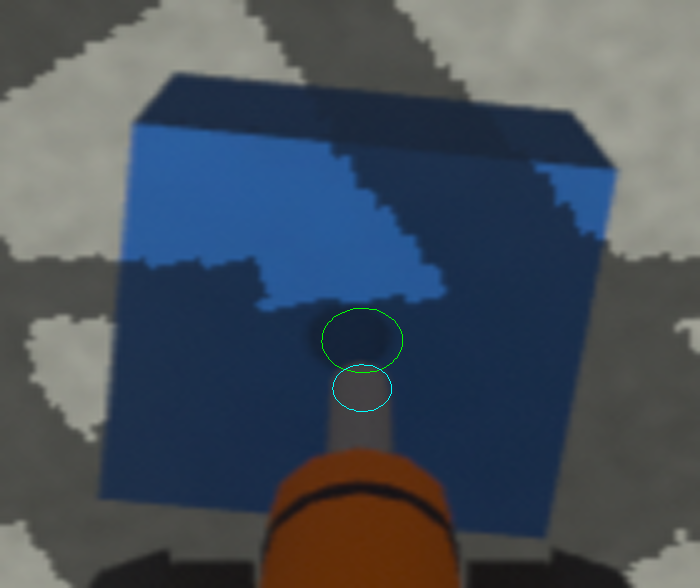

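```bash
python3 - <<'E'
from h import *
im=cv2.imread("pics/wrist11.png")
s=state(); d=s["tcp_pos"][2]-60
c=im[175:225,290:350].astype(float); c=np.clip((c-15)*2.6*np.array([1,1,1]),0,255).astype(np.uint8)
big=cv2.resize(c,None,fx=12,fy=10,interpolation=cv2.INTER_CUBIC)
def dr(c,dep,r,col): cv2.polylines(big,[np.int32((circ(c,dep,r)-[290,175]+.5)*[12,10])],True,col,1)
dr((-.4,-.75),d,6,(0,255,0)); dr((-.4,-.75),d,7,(0,255,0)); dr((-.4,.35),102,4,(255,255,0))
cv2.imwrite("pics/o12.png",big)
E
```

```text
(no output)
```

View pics/o12.png

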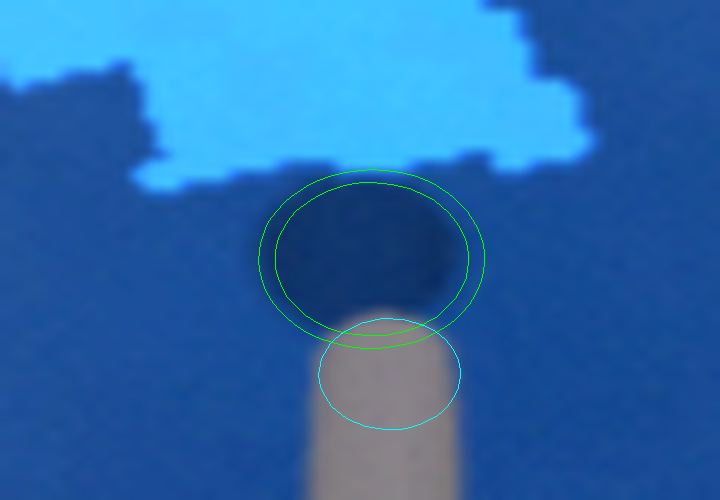

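The hole appears centred at about (319,200), with the tip at about (321.6,212). That puts the hole 1–2 mm to tool −y, so I'll correct −1.4 mm and descend to just above the mouth.

servo_tool:
  rows:
    - [0,-0.0007,0.003,0,0,0]
    - [0,-0.0007,0.004,0,0,0]
    - [0,0,0.004,0,0,0]
    - [0,0,0.003,0,0,0]
    - [0,0,0.002,0,0,0]
    - [0,0,0,0,0,0]
    - [0,0,0,0,0,0]

```text
time_s: 22.6
tcp_pos: [501.3, 296.3, 169.8]
ee_rot: [0.125, 0.992, -0.0, -0.0]
force: [0.6, 0.1, -1.2]
finger_gap: 0.217
```

```bash
python3 - <<'E'
from h import *
s=state(); im=read_camera("wrist"); d=s["tcp_pos"][2]-60
print(s["time_s"],s["tcp_pos"],s["force"])
c=im[175:225,290:350].astype(float); c=np.clip((c-15)*2.6*np.array([1,1,1]),0,255).astype(np.uint8)
big=cv2.resize(c,None,fx=12,fy=10,interpolation=cv2.INTER_CUBIC)
def dr(c,dep,r,col): cv2.polylines(big,[np.int32((circ(c,dep,r)-[290,175]+.5)*[12,10])],True,col,1)
dr((-.4,.2),d,6,(0,255,0)); dr((-.4,.2),102,4,(255,255,0))
cv2.imwrite("pics/o13.png",big)
E
```

```text
22.6 [501.31184099 296.32827658 169.79144979] [ 0.59855046  0.0818011  -1.22359514]
```

View pics/o13.png

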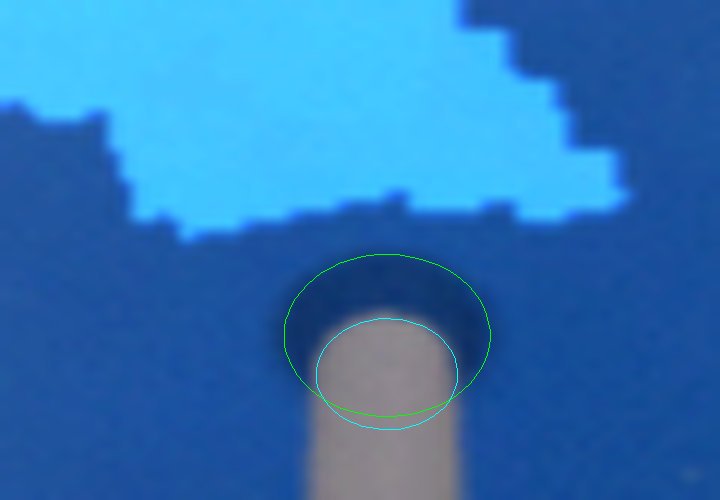

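The expected and seen hole outlines now match. Lowering in.

servo_tool:
  rows:
    - [0,0,0.003,0,0,0]
    - [0,0,0.003,0,0,0]
    - [0,0,0.003,0,0,0]
    - [0,0,0.002,0,0,0]
    - [0,0,0,0,0,0]
    - [0,0,0,0,0,0]

```text
time_s: 23.15
tcp_pos: [501.3, 296.3, 158.7]
ee_rot: [0.125, 0.992, -0.0, -0.0]
force: [0.6, 0.2, -1.0]
finger_gap: 0.219
```

servo_tool:
  rows:
    - [0,0,0.002,0,0,0]
    - [0,0,0.004,0,0,0]
    - [0,0,0.004,0,0,0]
    - [0,0,0.004,0,0,0]
    - [0,0,0.002,0,0,0]
    - [0,0,0,0,0,0]

```text
time_s: 23.65
tcp_pos: [500.9, 296.2, 142.1]
ee_rot: [0.125, 0.992, -0.0, -0.001]
force: [-0.1, -0.0, -2.5]
finger_gap: 0.217
```

servo_tool:
  rows:
    - [0,0,0.003,0,0,0]
    - [0,0,0.005,0,0,0]
    - [0,0,0.005,0,0,0]
    - [0,0,0.005,0,0,0]
    - [0,0,0.005,0,0,0]
    - [0,0,0.002,0,0,0]
    - [0,0,0,0,0,0]
    - [0,0,0,0,0,0]

```text
time_s: 24.32
tcp_pos: [501.4, 296.3, 117.8]
ee_rot: [0.125, 0.992, -0.0, -0.0]
force: [0.3, -0.3, -1.4]
finger_gap: 0.214
```

servo_tool:
  rows:
    - [0,0,0.001,0,0,0]
    - [0,0,0.001,0,0,0]
    - [0,0,0.001,0,0,0]
    - [0,0,0,0,0,0]

```text
time_s: 24.65
tcp_pos: [501.4, 296.4, 114.9]
ee_rot: [0.125, 0.992, -0.0, -0.0]
force: [-0.4, -0.0, -1.5]
finger_gap: 0.218
```

servo_tool:
  rows:
    - [0,0,0.001,0,0,0]
    - [0,0,0.001,0,0,0]
    - [0,0,0,0,0,0]

```text
time_s: 24.9
tcp_pos: [501.3, 296.3, 112.8]
ee_rot: [0.125, 0.992, -0.0, -0.0]
force: [1.1, -0.4, -2.5]
finger_gap: 0.219
```

servo_tool:
  rows:
    - [0,0,0.0005,0,0,0]
    - [0,0,0.0005,0,0,0]
    - [0,0,0,0,0,0]

```text
time_s: 25.15
tcp_pos: [501.5, 296.4, 112.2]
ee_rot: [0.125, 0.992, 0.0, 0.0]
force: [-1.1, -0.2, 0.6]
finger_gap: 0.222
```

The shoulder is touching the stand (force is changing sign). Releasing.

servo_tool:
  rows:
    - [0,0,0,0,0,0]
    - [0,0,0,0,0,0]
    - [0,0,0,0,0,0]
    - [0,0,0,0,0,0]
    - [0,0,0,0,0,0]
    - [0,0,0,0,0,0]
    - [0,0,0,0,0,0]
    - [0,0,0,0,0,0]
  jaw: -0.3

```text
time_s: 25.82
tcp_pos: [501.4, 296.4, 112.0]
ee_rot: [0.125, 0.992, -0.0, -0.0]
force: [-0.6, 0.1, 0.1]
finger_gap: 0.653
```

```bash
python3 - <<'E'
from h import *
im=read_camera("wrist"); cv2.imwrite("pics/wrist14.png",im)
E
```

```text
(no output)
```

View pics/wrist14.png

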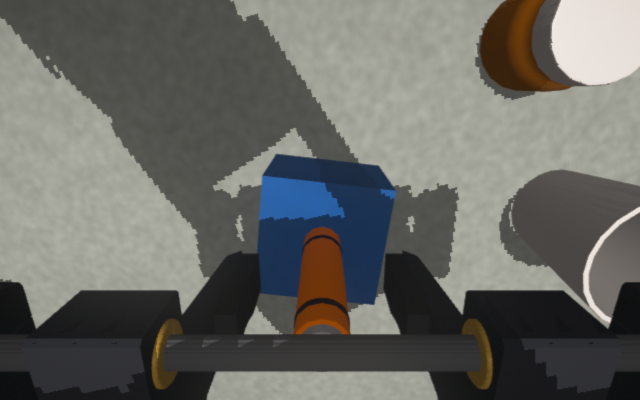

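The punch stands free in the stand, upright at column ~322. Backing straight up.

servo_tool:
  rows:
    - [0,0,-0.004,0,0,0]
    - [0,0,-0.01,0,0,0]
    - [0,0,-0.015,0,0,0]
    - [0,0,-0.015,0,0,0]
    - [0,0,-0.015,0,0,0]
    - [0,0,-0.015,0,0,0]
    - [0,0,-0.015,0,0,0]
    - [0,0,-0.015,0,0,0]
    - [0,0,-0.015,0,0,0]
    - [0,0,-0.015,0,0,0]
    - [0,0,-0.015,0,0,0]
    - [0,0,-0.015,0,0,0]
    - [0,0,-0.008,0,0,0]
    - [0,0,0,0,0,0]
    - [0,0,0,0,0,0]
    - [0,0,0,0,0,0]

```text
time_s: 27.2
tcp_pos: [500.9, 296.2, 283.2]
ee_rot: [0.125, 0.992, -0.0, -0.001]
force: [0.5, -0.3, 0.1]
finger_gap: 0.65
```

```bash
python3 - <<'E'
from h import *
s=state();print(s["time_s"],s["tcp_pos"],s["force"],s["joint_vel"].round(3))
im=read_camera("wrist"); cv2.imwrite("pics/wrist15.png",im)
im=read_camera("scene"); cv2.imwrite("pics/s15.png",cv2.resize(im[150:310,220:440],None,fx=3.6,fy=3.6,interpolation=cv2.INTER_CUBIC))
E
```

```text
27.2 [500.94444335 296.20437753 283.15767892] [ 0.45226522 -0.28203985  0.12319715] [ 0.002  0.009  0.007 -0.    -0.001 -0.001]
```

View pics/wrist15.png

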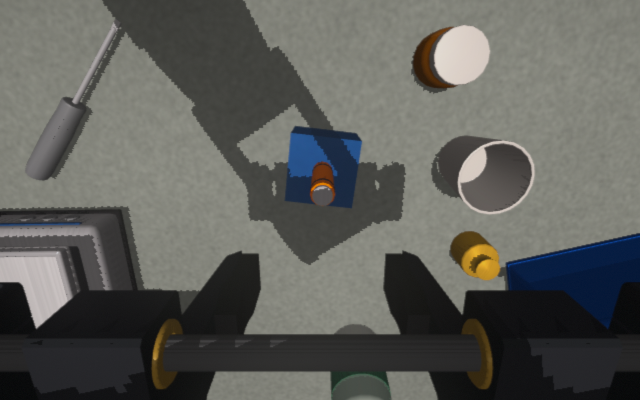

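View pics/s15.png

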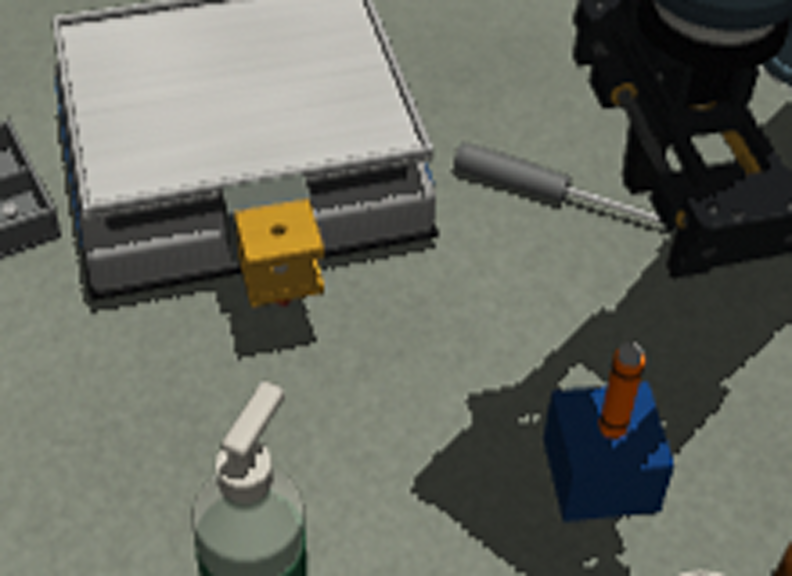

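The punch is upright and seated in the stand (scene crop (620,390)). The bracket hole is empty, with the red pin end below the lower leaf at (285,300), and the bystanders look unmoved. Handing in.

```bash
python3 -c "
from station import *
print(sign_off())"
```

```text
the job is handed in; nothing more can be done
None
```

I drove the pin out to its stop with the punch, put the punch back upright in its stand and let go. I handed the job in at about 27 s. The sign-off gave no verdict, so what follows rests on my own readings.

- **Finding the hole:** I found it with the wrist camera. The punch then went about 4 mm below the leaf top without touching anything.
- **Driving the pin:** It moved about 22 mm at a steady 8 N or so, then the force rose at the stop. The highest net force I read was about 16 N, against the 25 N limit.
- **Last checks:** The pictures show the red pin end below the lower leaf, the hole empty and the punch seated upright in the stand. The gripper is open and clear, with force readings near zero. The bystanders in view look unmoved.
- **What I could not check:** I could not read the pin joint directly, so "at the stop" is inferred from travel, force and the pictures.
- **Where readings disagreed:** The punch's seated position came out 1–2 mm different between views. I corrected for that before putting it back, and it went in without resistance.

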